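# Put two microscope objectives back into their storage rack

### The arm

A 6-joint arm with a two-finger parallel gripper is mounted at the origin on the work surface. World frame = base frame: x ahead of the robot, y to its left, z up, the work surface at z = 0. Lengths are in m, angles in rad, forces in N, time in s.
With the tool pointing down it reaches from about 0.375 to 0.975 m from the base axis. Payload 3.8 kg.
Tool frame: the origin (TCP) lies on the centre line of the jaws, within the pads' length; the fingertips stand 11 mm ahead of it and the grasp point (between the pads) lies 8 mm behind it; z points along the fingers, y is the line along which they close (so a half turn about z gives the same grasp; the last joint's range is limited). The gripper opens to 88 mm and grips with 3 to 60 N. Pads are 18 mm wide; open, the fingers measure 123 mm over their backs; the gripper's body (75 mm by 187 mm) begins 45 mm behind the grasp point.
Start: joints at [-1.197, 0.264, 1.604, -0, 1.274, -0.037], TCP at [0.27, -0.619, 0.25] pointing down, gripper open.
Joint ranges: [-2.63, 2.63], [-0.94, 2.18], [0.31, 2.57], [-1.31, 4.45], [0, 2.66], [-2.55, 2.55]. Speed limits (rad/s): [2.57, 2.57, 3.14, 3.14, 3.14, 3.14].

### API

Orientations are given as a unit quaternion [w, x, y, z].
In Python, from cell import get_state, grab_frame, camera_params, job_done gives the robot as it stands.
- The arm moves only by the tool send_rows, never from a script. Its argument "targets" is a list of rows, each a list of 7 numbers: the finger opening in mm, from 0 to 88.1, then the shift along the tool's x, y, z in units of 0.02 m (1.0 is 0.02 m), then the turn, a rotation vector about the tool's x, y, z in units of 4 degrees (1.0 is 4 degrees). A call has 1 to 20 rows; each row shifts and turns the commanded pose from where the row before left it, along the tool's axes as they then stand; what a row does not reach is not made up. A row lasts 1/8 s, in which the tool goes at most 62.5 mm and 10.7 degrees, less where a joint would pass 70% of its speed; a pose out of reach is approached as far as the arm can. A call with a number of a shift or a turn outside -1 to 1 is refused whole. A call with a gripper value outside its range is refused whole. The fingers move at their own pace and stop on an object; "squeeze" is the grip in N (left out, the last holds). Time passes only in rows, so rows that do not move let the fingers close. It gives the time, the measured TCP pose, the force, the opening and the grip force at its end, in the units of the state.
- get_state(): the state, without advancing time (a new reading comes with each control period).
- grab_frame(name): name is "scene" or "top"; returns the picture (384x512x3 uint8, red, green, blue); there is no depth.
- camera_params(name): a dict with "fx", "fy", "cx", "cy" (pixels), "cam_to_world" (4x4, takes a point from camera to world coordinates). Camera axes: x right, y up, looking along -z (the intrinsics and any distortion apply to the point x, -y, -z); pixel columns grow to the right and rows downward; lengths in m; the calibration is good to about 2 mm. A picture is of the moment at which its call begins. camera_params takes no time and is no camera call.
- job_done(): hands the job in; it is judged then, once.
The state is a dict: "time_s": time; "qpos": joint angles; "qvel": joint speeds; "effort": joint torques, N m; "tcp_pos": TCP position; "orientation": TCP orientation; "contact_force": force on the tool from outside, world axes, zero at the start; "moment": the same for the moment, N m; "width": finger opening in m; "grip_force": force on a finger pad.
Only numpy, scipy, OpenCV 4.12 (cv2) and the standard library are available. Lean on these libraries where they do the work, as an engineer would, in place of code of your own. Each camera call takes 0.05 s, during which the arm holds its last target. There are 200 camera calls.

### The job

Put the yellow-banded microscope objective into the yellow-framed pocket of the white storage rack and the green-banded one into the green-framed pocket, each standing upright on the pocket's floor. They are optics: lower each one down, never letting it fall more than a couple of centimetres. Leave the red-banded objective where it stands.

Things in the scene. Friction and masses are not known exactly. Their poses are not given: they have to be found in the camera images.
- obj_yellow_center (a point): centre, half-way up, of the yellow-banded microscope objective standing upright and loose on the bench (z up, lens up), 60 mm tall, about 160 g: a steel cylinder 32 mm in diameter up to 40 mm above its flat underside, then a yellow band 30 mm in diameter (40 to 48 mm up), then a narrower steel nose. This point is 30 mm above the underside.
- obj_green_center (a point): centre, half-way up, of the green-banded microscope objective standing upright and loose on the bench (z up, lens up), 60 mm tall, about 160 g: a steel cylinder 32 mm in diameter up to 40 mm above its flat underside, then a green band 30 mm in diameter (40 to 48 mm up), then a narrower steel nose. This point is 30 mm above the underside.
- obj_red_center (a point): centre, half-way up, of the red-banded microscope objective standing upright and loose on the bench (z up, lens up), 60 mm tall, about 160 g: a steel cylinder 32 mm in diameter up to 40 mm above its flat underside, then a red band 30 mm in diameter (40 to 48 mm up), then a narrower steel nose. This point is 30 mm above the underside. It is not needed: leave it.
- rack: white rack fixed to the bench, 190 (x) by 76 (y) by 30 mm high, any yaw; origin at the centre of its underside, on the bench, z up. Two round pockets open upward, 46 mm wide, 18 mm deep (floor 12 mm above the bench): yellow frame and floor, centred at x = +55 mm, y = 0 in the rack frame; green frame and floor at x = -55 mm, y = 0. An objective in a pocket has its centre 42 mm above the bench.

How it is judged:
At the end, for the whole second after the job is handed in: The yellow-banded objective stands in the yellow-framed pocket and the green-banded one in the green-framed pocket: centre within 15 mm of the pocket's centre along each rack axis, within 6 mm of the height it has when standing on the pocket's floor, tilted less than 10 degrees (x of obj_yellow_center in the frame of rack between 0.04 and 0.07 m and y of obj_yellow_center in the frame of rack between -0.015 and 0.015 m and z of obj_yellow_center in the frame of rack between 0.036 and 0.048 m and angle between each of obj_yellow_center, obj_green_center's own z axis and vertical below 0.175 rad and x of obj_green_center in the frame of rack between -0.07 and -0.04 m and y of obj_green_center in the frame of rack between -0.015 and 0.015 m and z of obj_green_center in the frame of rack between 0.036 and 0.048 m); the robot touches nothing.
It fails at once if the yellow-banded objective falls freely by more than about 30 mm (faster than 0.8 m/s while not held) (linear speed of obj_yellow above 0.8 m/s and contact force between the fingers and obj_yellow below 0.05 N).
It fails at once if the green-banded objective falls freely by more than about 30 mm (faster than 0.8 m/s while not held) (linear speed of obj_green above 0.8 m/s and contact force between the fingers and obj_green below 0.05 N).
It fails at once if the red-banded objective is moved by more than 30 mm (distance of obj_red_center from where it was at the start of the episode above 0.03 m).
It also fails if it takes over 64 s, if anything falls off the work surface, if the arm or the gripper's body presses on something with over 40 N, if the wrist force passes 120 N, or if a joint passes its speed limit or range.

## Working session

There is one attempt and no reset: what is moved stays moved. The work goes in short steps, Python scripts to look and compute and a tool call to move; the robot and the scene stay as the last step left them, time stands still between calls to the robot, and variables do not carry over. Pictures are saved under pics/ and viewed, at most 10 in all, crops included, and the job is handed in when it is done.

Besides the shell and the picture viewer there is one more tool, called after "Request:" as name(argument=value, ...) on one line, values as JSON. send_rows: Moves the arm, as the interface text tells. Its arguments: {"type":"object","properties":{"targets":{"type":"array"},"squeeze":{"type":"number"}},"required":["targets"]}

```bash
mkdir -p pics
python3 - <<'E'
from cell import *
import cv2
for n in("scene","top"):
    cv2.imwrite(f"pics/{n}0.png",grab_frame(n)[:,:,::-1]); print(n,camera_params(n))
print(get_state())
E
```

```text
scene {'fx': 367.0511158456244, 'fy': 367.0511158456244, 'cx': 254.968469663022, 'cy': 190.67235742109642, 'cam_to_world': array([[ 4.94393562e-01, -7.16113628e-01,  4.92703032e-01,
         8.83770632e-01],
       [ 8.69238171e-01,  4.07363568e-01, -2.80142689e-01,
        -1.88161293e-01],
       [-9.52674838e-05,  5.66777024e-01,  8.23871225e-01,
         6.46709428e-01],
       [ 0.00000000e+00,  0.00000000e+00,  0.00000000e+00,
         1.00000000e+00]])}
top {'fx': 379.1642516847526, 'fy': 379.1642516847526, 'cx': 264.6640872490138, 'cy': 188.79266550849, 'cam_to_world': array([[-0.01049499,  0.982179  , -0.18765463,  0.3814186 ],
       [-0.99946682, -0.01610615, -0.02840179,  0.00175577],
       [-0.03091804,  0.1872565 ,  0.98182436,  0.91598413],
       [ 0.        ,  0.        ,  0.        ,  1.        ]])}
{'time_s': 0.1, 'qpos': array([-1.19691535e+00,  2.64654184e-01,  1.60521335e+00, -5.24747827e-05,
        1.27371654e+00, -3.69029732e-02]), 'qvel': array([ 3.45118715e-05, -1.63142287e-03, -2.80199482e-03,  1.79793911e-04,
       -2.47378957e-05, -1.50165593e-03]), 'effort': array([ 7.27810966e-04, -5.03619218e+01, -3.58070540e+01,  7.30929896e-02,
        2.33801978e-02, -5.29133933e-05]), 'tcp_pos': array([ 0.26930283, -0.6182801 ,  0.24854143]), 'orientation': array([-9.77403098e-04,  9.78979059e-01,  2.03958352e-01, -1.91698601e-04]), 'contact_force': array([ 0.4066859 , -0.29238938,  0.24784968]), 'moment': array([0.01858698, 0.05070305, 0.02930599]), 'grip_force': 0.0, 'width': 0.08857497617382785}
```

View pics/scene0.png

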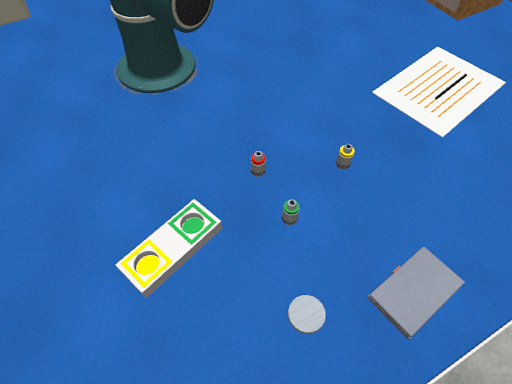

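View pics/top0.png

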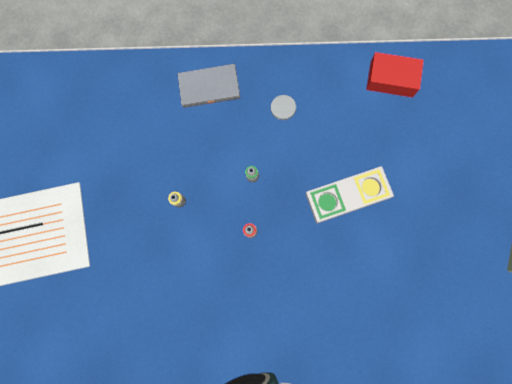

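The scene view shows the rack at lower left, with the green pocket near (192,226) and yellow near (148,263). The objectives are red (258,160), green (291,208) and yellow (346,152). In the top view they are at (249,230), (252,173) and (176,199), with pockets at green (327,202) and yellow (372,187).

```bash
cat > h.py <<'E'
from cell import *
import cv2, numpy as np
HUE={'yellow':(22,35),'green':(45,90),'red':(0,8)}
def ray(n,p):
    c=camera_params(n); T=np.array(c['cam_to_world'])
    d=T[:3,:3]@[(p[0]-c['cx'])/c['fx'],-(p[1]-c['cy'])/c['fy'],-1]
    return T[:3,3],d/np.linalg.norm(d)
def plane(n,p,z):
    o,d=ray(n,p); return o+d*(z-o[2])/d[2]
def tri(pa,pb):
    (o1,d1),(o2,d2)=ray('scene',pa),ray('top',pb)
    s=np.linalg.lstsq(np.c_[d1,-d2],o2-o1,rcond=None)[0]
    a,b=o1+s[0]*d1,o2+s[1]*d2
    return (a+b)/2,np.linalg.norm(a-b)
def blobs(n,col,img):
    """contours' hull centroids by colour: (area, centroid)"""
    hsv=cv2.cvtColor(img,cv2.COLOR_RGB2HSV)
    lo,hi=HUE[col]; m=cv2.inRange(hsv,(lo,90,60),(hi,255,255))
    if col=='red': m|=cv2.inRange(hsv,(172,90,60),(180,255,255))
    m=cv2.morphologyEx(m,cv2.MORPH_CLOSE,np.ones((3,3)))
    out=[]
    for c in cv2.findContours(m,cv2.RETR_EXTERNAL,cv2.CHAIN_APPROX_NONE)[0]:
        h=cv2.convexHull(c); M=cv2.moments(h)
        if M['m00']>15: out.append((M['m00'],M['m10']/M['m00'],M['m01']/M['m00']))
    return sorted(out)[::-1]
E
python3 - <<'E'
from h import *
np.set_printoptions(precision=4,suppress=True)
I={n:grab_frame(n) for n in('scene','top')}
for c in HUE:
    for n in I: print(c,n,np.round(blobs(n,c,I[n]),1).tolist())
E
```

```text
yellow scene [[1288.5, 146.0, 262.7], [117.5, 346.6, 151.4]]
yellow top [[730.5, 371.5, 186.1], [108.5, 174.5, 197.8]]
green scene [[2533.0, 156.3, 68.6], [1015.0, 191.7, 223.0], [157.0, 291.0, 206.6]]
green top [[704.5, 327.7, 201.2], [107.0, 251.1, 171.4]]
red scene [[119.0, 257.9, 158.3]]
red top [[1913.5, 394.8, 74.4], [115.0, 249.0, 229.7]]
```

Run:
```python
from h import *
np.set_printoptions(precision=4,suppress=True)
P={'py':((146,262.7),(371.5,186.1),.03),'pg':((191.7,223),(327.7,201.2),.03),'oy':((346.6,151.4),(174.5,197.8),.044),'og':((291,206.6),(251.1,171.4),.044),'or':((257.9,158.3),(249,229.7),.044)}
for k,(a,b,z) in P.items():
    p,e=tri(a,b); print(k,p,'gap',round(e,4),'planes',plane('scene',a,z)[:2],plane('top',b,z)[:2])
    P[k]=p
v=(P['py']-P['pg'])[:2];print('rack yaw deg',np.degrees(np.arctan2(v[1],v[0])),np.linalg.norm(v))
I=[]
for n,(x0,y0,w,h) in(('scene',(100,125,280,180)),('top',(150,140,280,110))):
    I.append(cv2.resize(grab_frame(n)[y0:y0+h,x0:x0+w,::-1],(784,int(h*2.8)),interpolation=cv2.INTER_CUBIC)[:290 if n=='top' else 290])
cv2.imwrite('pics/z.png',np.vstack(I))
```

```text
py [ 0.5535 -0.2261  0.0275] gap 0.0007 planes [ 0.5547 -0.2263] [ 0.5531 -0.2251]
pg [ 0.519  -0.1211  0.0275] gap 0.0002 planes [ 0.5204 -0.1215] [ 0.5186 -0.1207]
oy [0.5305 0.2399 0.0421] gap 0.0006 planes [0.5317 0.2388] [0.53   0.2391]
og [0.5905 0.0587 0.0443] gap 0.0002 planes [0.5903 0.0589] [0.5905 0.0586]
or [0.453  0.064  0.0427] gap 0.0002 planes [0.4539 0.0634] [0.453 0.064]
rack yaw deg -71.7917793005735 0.11053244208455354
```

View pics/z.png

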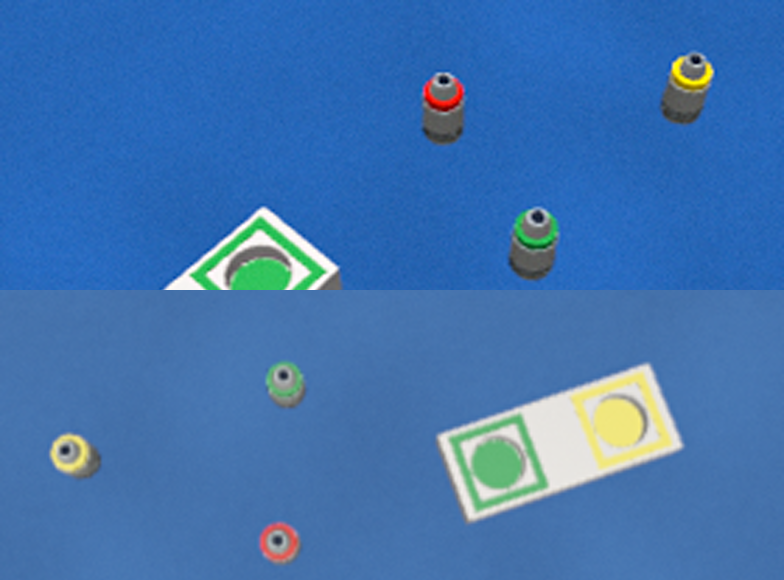

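Heights agree across the two views: bands at about 43–44 mm and the rack top at about 28 mm. The start yaw (jaws roughly along the rack's long axis) suits both grasps and both pockets. I'll do green first.

```bash
cat >> h.py <<'E'
from scipy.spatial.transform import Rotation as R
def go(x,y,z):
    """shift to world target, in tool axes and units of 20 mm"""
    s=get_state(); w,a,b,c=s['orientation']
    u=R.from_quat([a,b,c,w]).inv().apply(np.array([x,y,z])-s['tcp_pos'])/.02
    print('t',round(s['time_s'],2),'units',np.round(u,2),'rows>=',np.ceil(abs(u).max()),'q6',round(s['qpos'][5],2),'F',np.round(s['contact_force'],1),'w',round(s['width'],4))
E
python3 -c "
from h import *
go(.5905,.0587,.12)"
```

```text
t 0.3 units [ 28.24 -24.63   6.48] rows>= 29.0 q6 -0.04 F [-0.2 -0.6 -0.3] w 0.0878
```

Request:
send_rows(targets=[[60, 0.94, -0.82, 0.2, 0, 0, 0], [60, 0.94, -0.82, 0.2, 0, 0, 0], [60, 0.94, -0.82, 0.2, 0, 0, 0], [60, 0.94, -0.82, 0.2, 0, 0, 0], [60, 0.94, -0.82, 0.2, 0, 0, 0], [60, 0.94, -0.82, 0.2, 0, 0, 0], [60, 0.94, -0.82, 0.2, 0, 0, 0], [60, 0.94, -0.82, 0.2, 0, 0, 0], [60, 0.94, -0.82, 0.2, 0, 0, 0], [60, 0.94, -0.82, 0.2, 0, 0, 0], [60, 0.94, -0.82, 0.2, 0, 0, 0], [60, 0.94, -0.82, 0.2, 0, 0, 0], [60, 0.94, -0.82, 0.2, 0, 0, 0], [60, 0.94, -0.82, 0.2, 0, 0, 0], [60, 0.94, -0.82, 0.2, 0, 0, 0]])

```text
time_s: 2.17
tcp_pos: [0.4303, -0.2791, 0.1896]
orientation: [0.0, 0.979, 0.204, 0.0]
contact_force: [-0.1, -0.4, 0.1]
width: 0.0602
grip_force: 0.0
```

Request:
send_rows(targets=[[60, 0.94, -0.82, 0.2, 0, 0, 0], [60, 0.94, -0.82, 0.2, 0, 0, 0], [60, 0.94, -0.82, 0.2, 0, 0, 0], [60, 0.94, -0.82, 0.2, 0, 0, 0], [60, 0.94, -0.82, 0.2, 0, 0, 0], [60, 0.94, -0.82, 0.2, 0, 0, 0], [60, 0.94, -0.82, 0.2, 0, 0, 0], [60, 0.94, -0.82, 0.2, 0, 0, 0], [60, 0.94, -0.82, 0.2, 0, 0, 0], [60, 0.94, -0.82, 0.2, 0, 0, 0], [60, 0.94, -0.82, 0.2, 0, 0, 0], [60, 0.94, -0.82, 0.2, 0, 0, 0], [60, 0.94, -0.82, 0.2, 0, 0, 0], [60, 0.94, -0.82, 0.2, 0, 0, 0], [60, 0.94, -0.82, 0.2, 0, 0, 0], [60, 0, 0, 0, 0, 0, 0], [60, 0, 0, 0, 0, 0, 0]])

```text
time_s: 4.3
tcp_pos: [0.5896, 0.0576, 0.1296]
orientation: [0.0, 0.979, 0.204, -0.0]
contact_force: [0.0, 0.5, 0.2]
width: 0.0601
grip_force: 0.0
```

```bash
python3 -c "
from h import *
go(.5905,.0587,.034)
for n,(x0,y0,w,h) in(('scene',(220,130,160,120)),('top',(170,110,160,120))): cv2.imwrite(f'pics/{n}1.png',cv2.resize(grab_frame(n)[y0:y0+h,x0:x0+w,::-1],(640,480)))"
```

```text
t 4.3 units [ 0.07 -0.03  4.78] rows>= 5.0 q6 1.22 F [0.  0.5 0.2] w 0.0601
```

View pics/scene1.png

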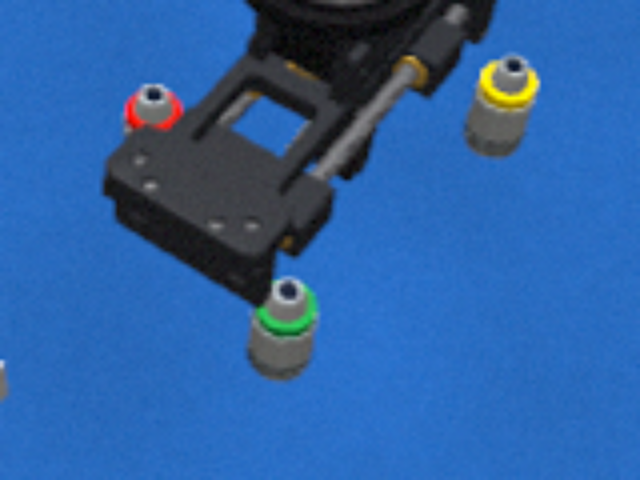

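The near finger is just left of the green objective's nose at crop (288,300), with red and yellow clear. The TCP is within about 1.5 mm of the green axis, so I'll lower and grip.

Request:
send_rows(targets=[[60, 0.07, -0.03, 0.8, 0, 0, 0], [60, 0, 0, 0.8, 0, 0, 0], [60, 0, 0, 0.8, 0, 0, 0], [60, 0, 0, 0.8, 0, 0, 0], [60, 0, 0, 0.8, 0, 0, 0], [60, 0, 0, 0.4, 0, 0, 0], [60, 0, 0, 0.38, 0, 0, 0], [60, 0, 0, 0, 0, 0, 0], [45, 0, 0, 0, 0, 0, 0], [38, 0, 0, 0, 0, 0, 0], [34, 0, 0, 0, 0, 0, 0], [28, 0, 0, 0, 0, 0, 0], [28, 0, 0, 0, 0, 0, 0], [28, 0, 0, 0, 0, 0, 0], [28, 0, 0, 0, 0, 0, 0]], squeeze=20)

```text
time_s: 6.28
tcp_pos: [0.5915, 0.0585, 0.0345]
orientation: [0.0, 0.979, 0.204, 0.0]
contact_force: [0.2, -0.6, 3.5]
width: 0.0315
grip_force: 20.0
```

Request:
send_rows(targets=[[28, 0, 0, -0.4, 0, 0, 0], [28, 0, 0, -0.8, 0, 0, 0], [28, 0, 0, -0.8, 0, 0, 0], [28, 0, 0, -0.8, 0, 0, 0], [28, 0, 0, -0.8, 0, 0, 0], [28, -0.4, 0.4, -0.4, 0, 0, 0], [28, -0.8, 0.8, 0, 0, 0, 0], [28, -0.8, 0.8, 0, 0, 0, 0], [28, -0.8, 0.8, 0, 0, 0, 0], [28, -0.8, 0.8, 0, 0, 0, 0], [28, -0.8, 0.8, 0, 0, 0, 0], [28, -0.8, 0.8, 0, 0, 0, 0], [28, -0.8, 0.8, 0, 0, 0, 0], [28, -0.6, 0.5, 0, 0, 0, 0], [28, -0.3, 0.3, 0, 0, 0, 0], [28, 0, 0, 0, 0, 0, 0], [28, 0, 0, 0, 0, 0, 0]])

```text
time_s: 8.4
tcp_pos: [0.5192, -0.1209, 0.1141]
orientation: [-0.0, 0.979, 0.204, 0.0]
contact_force: [0.4, -0.3, -1.1]
width: 0.0316
grip_force: 20.0
```

```bash
python3 -c "
from h import *
go(.519,-.121,.0475)
for n,(x0,y0,w,h) in(('scene',(110,140,160,120)),('top',(270,130,160,120))): cv2.imwrite(f'pics/{n}2.png',cv2.resize(grab_frame(n)[y0:y0+h,x0:x0+w,::-1],(640,480)))"
```

```text
t 8.4 units [-0.01  0.    3.33] rows>= 4.0 q6 0.88 F [ 0.4 -0.3 -1.1] w 0.0316
```

View pics/scene2.png

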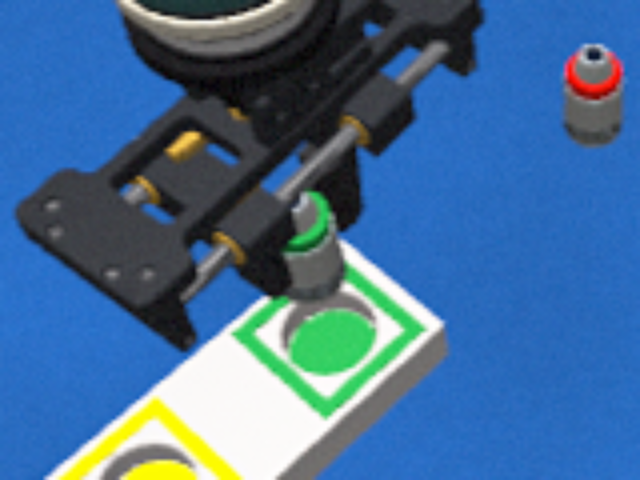

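The green objective is held upright at crop (315,245), above and in line with its pocket at (330,340). I'll lower it slowly.

Request:
send_rows(targets=[[28, 0, 0, 0.6, 0, 0, 0], [28, 0, 0, 0.6, 0, 0, 0], [28, 0, 0, 0.6, 0, 0, 0], [28, 0, 0, 0.5, 0, 0, 0], [28, 0, 0, 0.4, 0, 0, 0], [28, 0, 0, 0.3, 0, 0, 0], [28, 0, 0, 0.2, 0, 0, 0], [28, 0, 0, 0.1, 0, 0, 0], [28, 0, 0, 0, 0, 0, 0]])

```text
time_s: 9.62
tcp_pos: [0.5191, -0.1213, 0.0482]
orientation: [0.0, 0.979, 0.204, 0.0]
contact_force: [-0.1, 0.1, -2.3]
width: 0.031
grip_force: 20.0
```

Request:
send_rows(targets=[[28, 0, 0, 0.05, 0, 0, 0], [28, 0, 0, 0.03, 0, 0, 0], [28, 0, 0, 0, 0, 0, 0]])

```text
time_s: 10.0
tcp_pos: [0.519, -0.1212, 0.0466]
orientation: [0.0, 0.979, 0.204, 0.0]
contact_force: [-0.7, -0.4, -1.4]
width: 0.0313
grip_force: 20.0
```

Request:
send_rows(targets=[[34, 0, 0, 0, 0, 0, 0], [38, 0, 0, 0, 0, 0, 0], [48, 0, 0, 0, 0, 0, 0], [55, 0, 0, 0, 0, 0, 0], [60, 0, 0, 0, 0, 0, 0], [60, 0, 0, -0.5, 0, 0, 0], [60, 0, 0, -0.8, 0, 0, 0], [60, 0, 0, -0.8, 0, 0, 0], [60, 0, 0, -0.8, 0, 0, 0], [60, 0, 0, -0.8, 0, 0, 0]])

```text
time_s: 11.25
tcp_pos: [0.5193, -0.1213, 0.1221]
orientation: [0.0, 0.979, 0.204, 0.0]
contact_force: [-0.9, 0.6, -0.7]
width: 0.0601
grip_force: 0.0
```

Request:
send_rows(targets=[[60, 0.39, -0.82, 0, 0, 0, 0], [60, 0.39, -0.82, 0, 0, 0, 0], [60, 0.39, -0.82, 0, 0, 0, 0], [60, 0.39, -0.82, 0, 0, 0, 0], [60, 0.39, -0.82, 0, 0, 0, 0], [60, 0.39, -0.82, 0, 0, 0, 0], [60, 0.39, -0.82, 0, 0, 0, 0], [60, 0.39, -0.82, 0, 0, 0, 0], [60, 0.39, -0.82, 0, 0, 0, 0], [60, 0.39, -0.82, 0, 0, 0, 0], [60, 0.39, -0.82, 0, 0, 0, 0], [60, 0.39, -0.82, 0, 0, 0, 0], [60, 0.39, -0.82, 0, 0, 0, 0], [60, 0.39, -0.82, 0, 0, 0, 0], [60, 0.39, -0.82, 0, 0, 0, 0], [60, 0.39, -0.82, 0, 0, 0, 0], [60, 0.39, -0.82, 0, 0, 0, 0], [60, 0.39, -0.82, 0, 0, 0, 0], [60, 0.39, -0.82, 0, 0, 0, 0], [60, 0.35, -0.75, 0, 0, 0, 0]])

```text
time_s: 13.75
tcp_pos: [0.5309, 0.2414, 0.1205]
orientation: [-0.0, 0.979, 0.204, -0.0]
contact_force: [-0.8, 0.3, -0.5]
width: 0.0599
grip_force: 0.0
```

Request:
send_rows(targets=[[60, 0, 0, 0, 0, 0, 0]])

```text
time_s: 13.88
tcp_pos: [0.5309, 0.2414, 0.1205]
orientation: [-0.0, 0.979, 0.205, 0.0]
contact_force: [-0.4, 0.0, 0.2]
width: 0.06
grip_force: 0.0
```

```bash
python3 -c "
from h import *
go(.5305,.2395,.034)
a,b=grab_frame('scene'),grab_frame('top')
A,B=[x[1:] for x in blobs('scene','green',a)],[x[1:] for x in blobs('top','green',b)]
print(blobs('scene','green',a),blobs('top','green',b))
cv2.imwrite('pics/m3.png',np.hstack([cv2.resize(i[y:y+120,x:x+100,::-1],(400,480)) for i,x,y in((a,130,180),(b,290,140))]))"
```

```text
t 13.88 units [-0.06  0.08  4.33] rows>= 5.0 q6 1.54 F [-0.4  0.   0.2] w 0.06
[(2581.0, 156.0953764690688, 68.80472685005812), (1015.0, 191.74745484400657, 222.99293924466338), (361.0, 375.89381348107105, 44.24930747922438)] [(687.5, 327.74424242424243, 201.0938181818182)]
```

View pics/m3.png

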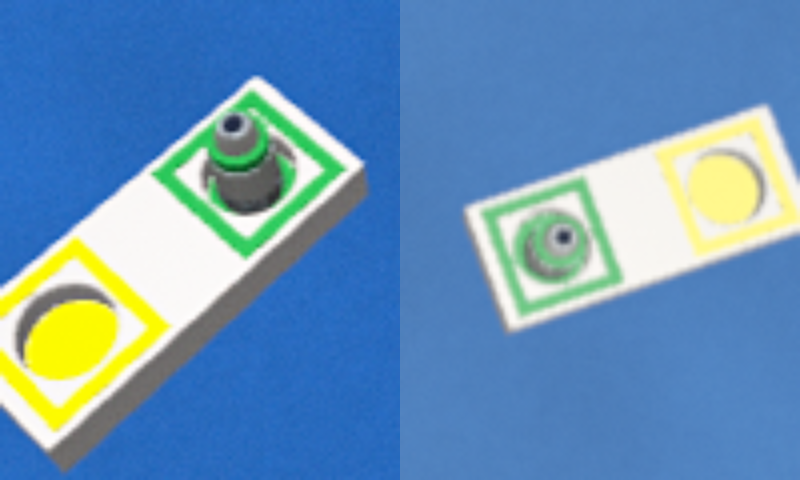

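The green objective stands upright and centred in the green pocket, in the left crop at (240,170) and the right crop at (553,245). Next is yellow.

Request:
send_rows(targets=[[60, -0.06, 0.08, 0.8, 0, 0, 0], [60, 0, 0, 0.8, 0, 0, 0], [60, 0, 0, 0.8, 0, 0, 0], [60, 0, 0, 0.8, 0, 0, 0], [60, 0, 0, 0.5, 0, 0, 0], [60, 0, 0, 0.4, 0, 0, 0], [60, 0, 0, 0.23, 0, 0, 0], [60, 0, 0, 0, 0, 0, 0], [45, 0, 0, 0, 0, 0, 0], [38, 0, 0, 0, 0, 0, 0], [34, 0, 0, 0, 0, 0, 0], [28, 0, 0, 0, 0, 0, 0], [28, 0, 0, 0, 0, 0, 0], [28, 0, 0, 0, 0, 0, 0], [28, 0, 0, 0, 0, 0, 0]], squeeze=20)

```text
time_s: 15.85
tcp_pos: [0.5306, 0.2383, 0.0342]
orientation: [-0.0, 0.979, 0.204, 0.0]
contact_force: [-1.2, -0.9, 3.2]
width: 0.0315
grip_force: 20.0
```

Request:
send_rows(targets=[[28, 0, 0, -0.4, 0, 0, 0], [28, 0, 0, -0.8, 0, 0, 0], [28, 0, 0, -0.8, 0, 0, 0], [28, 0, 0, -0.8, 0, 0, 0], [28, 0, 0, -0.8, 0, 0, 0], [28, 0, 0, -0.8, 0, 0, 0], [28, 0, 0, -0.4, 0, 0, 0], [28, -0.17, 0.45, 0, 0, 0, 0], [28, -0.34, 0.9, 0, 0, 0, 0], [28, -0.34, 0.9, 0, 0, 0, 0], [28, -0.34, 0.9, 0, 0, 0, 0], [28, -0.34, 0.9, 0, 0, 0, 0], [28, -0.34, 0.9, 0, 0, 0, 0], [28, -0.34, 0.9, 0, 0, 0, 0], [28, -0.34, 0.9, 0, 0, 0, 0], [28, -0.34, 0.9, 0, 0, 0, 0], [28, -0.34, 0.9, 0, 0, 0, 0], [28, -0.34, 0.9, 0, 0, 0, 0], [28, -0.34, 0.9, 0, 0, 0, 0], [28, -0.34, 0.9, 0, 0, 0, 0]])

```text
time_s: 18.35
tcp_pos: [0.5424, -0.0033, 0.1299]
orientation: [-0.0, 0.979, 0.204, 0.0]
contact_force: [0.5, 0.6, -1.2]
width: 0.0313
grip_force: 20.0
```

Request:
send_rows(targets=[[28, -0.34, 0.9, 0, 0, 0, 0], [28, -0.34, 0.9, 0, 0, 0, 0], [28, -0.34, 0.9, 0, 0, 0, 0], [28, -0.34, 0.9, 0, 0, 0, 0], [28, -0.34, 0.9, 0, 0, 0, 0], [28, -0.34, 0.9, 0, 0, 0, 0], [28, -0.34, 0.9, 0, 0, 0, 0], [28, -0.34, 0.9, 0, 0, 0, 0], [28, -0.34, 0.9, 0, 0, 0, 0], [28, -0.34, 0.9, 0, 0, 0, 0], [28, -0.2, 0.6, 0, 0, 0, 0], [28, -0.1, 0.3, 0, 0, 0, 0], [28, 0, 0, 0, 0, 0, 0], [28, 0, 0, 0, 0, 0, 0]])

```text
time_s: 20.1
tcp_pos: [0.5535, -0.2126, 0.1298]
orientation: [-0.0, 0.979, 0.204, -0.0]
contact_force: [0.1, 0.3, -1.0]
width: 0.0314
grip_force: 20.0
```

```bash
python3 -c "
from h import *
go(.5535,-.226,.0475)
a,b=grab_frame('scene'),grab_frame('top')
cv2.imwrite('pics/m4.png',np.hstack([cv2.resize(i[y:y+120,x:x+100,::-1],(400,480)) for i,x,y in((a,110,180),(b,310,140))]))"
```

```text
t 20.1 units [-0.27  0.62  4.12] rows>= 5.0 q6 0.75 F [ 0.1  0.3 -1. ] w 0.0314
```

View pics/m4.png

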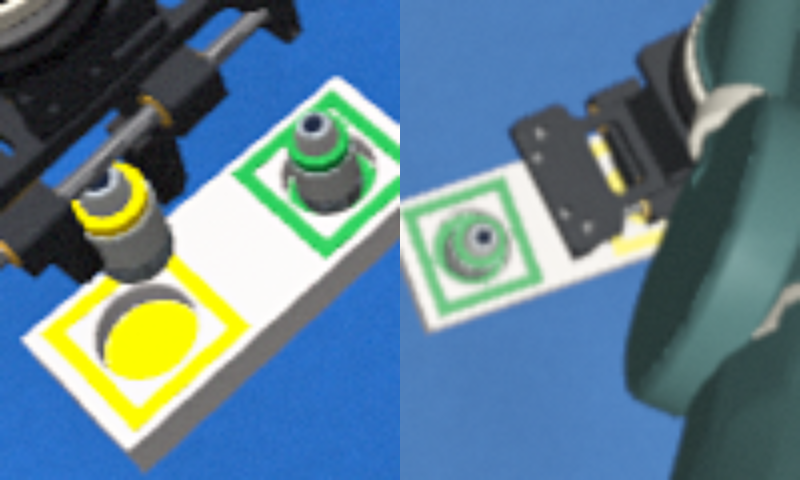

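The yellow objective is held upright at left crop (125,225), about 13 mm short of its pocket at (150,330). Green is unmoved. I'll make up the shift first, then lower.

Request:
send_rows(targets=[[28, -0.14, 0.31, 0, 0, 0, 0], [28, -0.13, 0.31, 0, 0, 0, 0], [28, 0, 0, 0.7, 0, 0, 0], [28, 0, 0, 0.7, 0, 0, 0], [28, 0, 0, 0.7, 0, 0, 0], [28, 0, 0, 0.6, 0, 0, 0], [28, 0, 0, 0.5, 0, 0, 0], [28, 0, 0, 0.4, 0, 0, 0], [28, 0, 0, 0.3, 0, 0, 0], [28, 0, 0, 0.15, 0, 0, 0], [28, 0, 0, 0.05, 0, 0, 0], [28, 0, 0, 0, 0, 0, 0]])

```text
time_s: 21.7
tcp_pos: [0.5537, -0.2267, 0.0482]
orientation: [0.0, 0.979, 0.204, 0.0]
contact_force: [-0.2, -0.2, -0.5]
width: 0.0311
grip_force: 20.0
```

Request:
send_rows(targets=[[28, 0, 0, 0.05, 0, 0, 0], [28, 0, 0, 0.04, 0, 0, 0], [28, 0, 0, 0, 0, 0, 0], [34, 0, 0, 0, 0, 0, 0], [38, 0, 0, 0, 0, 0, 0], [48, 0, 0, 0, 0, 0, 0], [55, 0, 0, 0, 0, 0, 0], [60, 0, 0, 0, 0, 0, 0], [60, 0, 0, -0.5, 0, 0, 0], [60, 0, 0, -0.8, 0, 0, 0], [60, 0, 0, -0.8, 0, 0, 0], [60, 0, 0, -0.8, 0, 0, 0], [60, 0, 0, -0.8, 0, 0, 0], [60, 0, 0, -0.8, 0, 0, 0], [60, -0.8, 0, -0.8, 0, 0, 0], [60, -0.8, 0, -0.8, 0, 0, 0], [60, -0.8, 0, -0.8, 0, 0, 0], [60, 0, 0, 0, 0, 0, 0]])

```text
time_s: 23.95
tcp_pos: [0.5091, -0.247, 0.1861]
orientation: [0.001, 0.979, 0.203, 0.001]
contact_force: [0.6, 0.2, -0.7]
width: 0.0601
grip_force: 0.0
```

```bash
python3 -c "
from h import *
a,b=grab_frame('scene'),grab_frame('top')
print(blobs('scene','red',a))
cv2.imwrite('pics/m5.png',np.hstack([cv2.resize(i[y:y+120,x:x+100,::-1],(400,480)) for i,x,y in((a,110,180),(b,310,140))]))"
```

```text
[(119.0, 257.91876750700277, 158.3207282913165)]
```

View pics/m5.png

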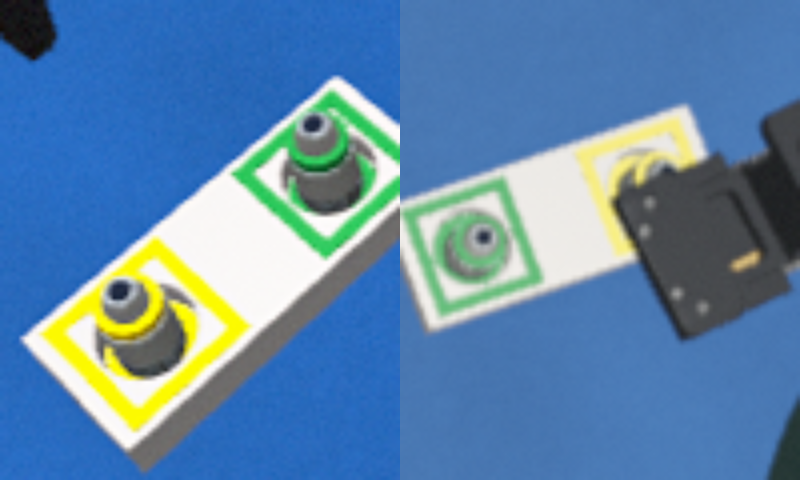

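Both objectives stand upright in their pockets, yellow at left crop (140,325) and green at (325,160). The gripper is clear, and red is at the same pixel as at the start.

```bash
python3 -c "
from cell import *
print(job_done())"
```

```text
the job is handed in; nothing more can be done
None
```

The yellow- and green-banded objectives stand upright in their matching pockets, the red one has not moved, and the job was handed in at about 24 s; the hand-in gave no verdict.

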